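# Clamp the sample tin and lock the bar with the thumb wedge

### The job

Clamp the taller steel sample tin in the holding stage: slide the bar along by its lug until its jaw has carried the tin home against the end stop and presses on it lightly, then push the thumb wedge along its ramp until it jams the bar fast and stays jammed when you let go. Use thumb pressure only: about 10 N on the bar and about 20 N on the wedge, repeated until the wedge no longer creeps forward, and not much more, so that the tin is not dented nor the wedge overdriven. Keep the tin upright and leave the other things on the counter and on the stage as they stand.

Things in the scene. Friction and masses are not known exactly. Their poses are not given: they have to be found in the camera images.
- stage: Fixed holding stage: aluminium plate 365 x 150 x 12 mm on the counter, top at z = 12 mm. Origin on the counter surface under the bar's centre line; x = the way the bar and the wedge are pushed (towards the end stop), z up. Plate from x = -200 to +165, y = +-75 mm. An 18 mm high guide rail lies on the bar's y- side, the ramp block and wedge on its y+ side.
- stop_face (a point): Middle of the flat face of the end stop's pad as it rests free, at stage x = 140 mm, y = 0, 32 mm above the counter. The pad is steel, 84 mm wide, its top 56 mm above the counter; it gives on springs, 4 N per mm, at most 5 mm, before it is solid against the block behind it. Home means that the tin bears on the pad.
- wedge_lane (a point): Point on the plate at stage x = -60, y = 22 mm, in the gap between bar and ramp block. The ramp block, from x = -125 to +8 mm, 20 mm high above the plate, has a face sloping 8 degrees, so the gap narrows towards +x. It gives sideways on stiff springs (60 N per mm). Its seat was set by hand and differs by up to 3 mm either way in y, so the place where the wedge jams must be felt.
- bar (a joint): Slide of the steel bar in m, grows towards the end stop; 0 to 0.075, starts at 0 to 0.018. The jaw's flat face is at stage x = 25 mm + this value, so the 60 mm tin is clamped at about 0.055. Sliding friction about 2.5 N; it stays where it is left. The bar is 24 mm wide, its top 32 mm above the counter; the jaw is 60 mm wide, 12 mm thick, its top 53 mm above the counter.
- lug_top (a point): Centre of the top of the bar's lug: an upright square post 18 x 18 mm, 44 mm tall, on the bar's centre line, its middle 50 mm behind the jaw's face. Its top is 76 mm above the counter. Push its back in stage +x, or pinch it from above.
- wedge: Loose steel thumb wedge, 240 g, 80 mm long, 22 mm high, between bar and ramp block. x points to its thin nose (stage +x); origin mid-length on its underside, 10 mm from the straight face that slides on the bar. 12 mm thick at the nose, 23 mm at the tail. Starts loose at stage x = -130 to -112 mm and begins to bind between about -83 and -37 mm.
- tab_top (a point): Centre of the top of the wedge's thumb tab: upright, 12 mm thick (along x), 20 mm wide, 27 mm above the wedge's top, back flush with the wedge's tail. Its top is 61 mm above the counter, the wedge's top 34 mm. Push its back, low down, in stage +x, or pinch it. Pushes of about 20 N, two to four, jam it for good; one brief push may not. Force rises within a few mm. Much past 30 N overdrives it.
- tin: The steel sample tin to be clamped: closed cylinder 60 mm across, 50 mm tall, about 0.15 to 0.31 kg, loose on the plate between jaw and stop; origin at the centre of its underside. Home against the stop its centre is at stage x = 110 mm; it starts 7 to 25 mm short of that, and up to 6 mm off the centre line, which does not matter.
- stopper: Bystander: black rubber stopper, 26 mm across, 26 mm tall, on the stage's plate beside the tin. Leave it alone.
- crucible: Bystander: white ceramic crucible, 52 mm across, 42 mm tall, on the counter beyond the stage. Leave it alone.
- jar: Bystander: small glass jar, 48 mm across, 60 mm tall, on the counter beyond the stage. Leave it alone.
- weight: Bystander: brass weight, 32 mm across, 44 mm tall, on the counter on the robot's side of the stage. Leave it alone.
- spoon: Bystander: sample spoon, 130 mm long, lying on the robot's side of the stage. Leave it alone.
- low_tin: Bystander: low wide steel tin, 72 mm across, 26 mm tall, on the counter past the end stop. Leave it alone.
There are look-alikes about, which are no part of the job. What is shaped like the wedge but pink or purple is not meant.

How it is judged:
On the way, in this order (a step that is already met when the one before it is completed fails the run):
1. the bar's jaw has brought the tin home against the end stop and presses on it (x of tin in the frame of stage above 0.107 m and contact force between tin and bar above 0.5 N), for 0.2 s.
2. the wedge is jammed between the ramp and the bar (contact force between wedge and bar above 5 N), for 0.2 s.
At the end, for the whole second after the job is handed in: The tin stands upright, home against the end stop (its centre within 3 mm of there along the stage), the bar's jaw still presses on it (over 0.5 N), and the wedge, let go, stays jammed: it presses on the bar with more than 5 N. All is at rest (all of step 1 and contact force between wedge and bar above 5 N and angle between each of tin, wedge's own z axis and vertical below 0.1 rad and linear speed of each of wedge, tin below 0.01 m/s); the robot touches nothing.
It fails at once if the tin is squeezed by the bar with more than 30 N (contact force between tin and bar above 30 N).
It fails at once if the wedge is overdriven: it presses on the bar with more than 30 N (contact force between wedge and bar above 30 N).
It fails at once if the tin is tipped (angle between tin's own z axis and vertical above 0.3 rad).
It fails at once if one of the other things (stopper, crucible, jar, weight, spoon, low tin) is moved more than 20 mm (distance of any of stopper, crucible, jar, weight, spoon, low_tin from where it was at the start of the episode above 0.02 m).
It also fails if it takes over 64 s, if anything falls off the work surface, if the arm or the gripper's body presses on something with over 40 N, if the wrist force passes 120 N, or if a joint passes its speed limit or range.

### The arm

A 7-joint arm with a two-finger parallel gripper is mounted at the origin on the work surface. World frame = base frame: x ahead of the robot, y to its left, z up, the work surface at z = 0. Lengths are in m, angles in rad, forces in N, time in s.
With the tool pointing down it reaches from about 0.4 to 0.85 m from the base axis. Payload 4.5 kg.
Tool frame: the origin (TCP) lies between the finger pads; the fingertips stand 17 mm ahead of it and the grasp point (between the pads) lies 2 mm behind it; z points along the fingers, y is the line along which they close (so a half turn about z gives the same grasp; the last joint's range is limited). The gripper opens to 85 mm and grips with 20 to 120 N. Pads are 22 mm wide; open, the fingers measure 114 mm over their backs; the gripper's body (76 mm by 85 mm) begins 54 mm behind the grasp point. The pads swing forward as they close: fully open they stand 13 mm farther back than shut.
Start: joints at [1.171, 0.689, -0.195, 1.565, 0.157, 0.902, -0.215], TCP at [0.263, -0.567, 0.248] pointing down, gripper open.
Joint ranges: [-3.01, 3.01], [-0.46, 2.08], [-1.47, 1.51], [0.13, 2.56], [-1, 4.14], [0.04, 2.09], [-2.66, 2.66]. Speed limits (rad/s): [2.57, 2.57, 3.14, 3.14, 3.14, 3.14, 3.14].

### API

Orientations are given as a rotation vector (axis times angle).
In Python, from cell import manip gives the robot as it stands. The module is installed in compiled form; this text tells all that it offers.
- The arm moves only by the tool move_arm, never from a script. Its argument "deltas" is a list that holds one entry, the list of rows, each a list of 7 numbers: the turn, a rotation vector about the tool's x, y, z each as a share of 45 degrees, from -1 to 1, then the shift along the tool's x, y, z each as a share of 0.25 m, from -1 to 1, then the opening, from 0 (shut) to 1 (fully open). In form: [[[ax, ay, az, tx, ty, tz, jaw], ...]]. A call has 1 to 20 rows; each row is the pose to reach, as a shift and turn from the pose commanded when the call began, along the tool's axes at that moment; what a row does not reach only later rows make up. A row lasts 1/8 s, in which the tool goes at most 62.5 mm and 10.7 degrees, less where a joint would pass 70% of its speed; a pose out of reach is approached as far as the arm can. A call with a number of a shift or a turn outside -1 to 1 is refused whole. A call with a gripper value outside its range is refused whole. The fingers move at their own pace and stop on an object; "newtons" is the grip in N (left out, the last holds). Time passes only in rows, so rows that repeat a pose let the fingers close. It gives the time, the measured TCP pose, the force, the opening and the grip force at its end, in the units of the state.
- manip.observe(): the state, without advancing time (a new reading comes with each control period).
- manip.capture(name): name is "side" or "top" or "wrist"; returns the picture (480x640x3 uint8, red, green, blue); there is no depth.
- manip.get_calibration(name): a dict with "fov_y" (degrees; the focal length in pixels is half the picture's height over the tangent of half this angle, whatever the lens; pixels are square), "cx", "cy" (the principal point, pixels), "rvec" (rotation vector, rad) and "tvec" (3), from world to camera coordinates, as OpenCV has them; the wrist camera has in their place "T_tool_cam" (4x4, takes a point from camera to tool coordinates, whose origin is the TCP and whose axes are the flange's). Camera axes: x right, y down, z forward; pixel columns grow to the right and rows downward; lengths in m; the calibration is good to about 2 mm. The wrist camera is an equidistant fisheye: a pixel r from the principal point sees the ray r / f radians off the axis. A picture is of the moment at which its call begins: read the wrist's pose just before it. get_calibration takes no time and is no camera call.
- manip.sign_off(): hands the job in; it is judged then, once.
Trained networks look in the newest picture that a camera, given by its name, has taken for a name from the list of things; names that differ only in an ending like _2 or _b are one class to them, and where a whole thing is asked for, a point or a joint stands for the part that bears it (a point fixed in the world has none). Each returns a list of dicts, best first, with "confidence" (0 to 1); they miss things now and then, are a little off and sometimes report something else, mostly with a low value. They report only what shows in the picture. A call takes as long as a camera call. They do not tell look-alikes from the thing itself.
- manip.boxes_of(camera, target): "location" ([column, row] in pixels, amid what is visible of it).
The state is a dict: "clock": time; "q": joint angles; "joint_velocities": joint speeds; "joint_torque": joint torques, N m; "eef_pos": TCP position; "ee_rot": TCP orientation; "contact_force": force on the tool from outside, world axes, zero at the start; "torque": the same for the moment, N m; "finger_gap": finger opening in m; "grasp_force": force on a finger pad.
Only numpy, scipy, OpenCV 4.12 (cv2) and the standard library are available. Lean on these libraries where they do the work, as an engineer would, in place of code of your own. Each camera call takes 0.05 s, during which the arm holds its last target. There are 200 camera calls.

## Working session

There is one attempt and no reset: what is moved stays moved. The work goes in short steps, Python scripts to look and compute and a tool call to move; the robot and the scene stay as the last step left them, time stands still between calls to the robot, and variables do not carry over. Pictures are saved under pics/ and viewed, at most 10 in all, crops included, and the job is handed in when it is done.

Besides the shell and the picture viewer there is one more tool, called after ">>>" in YAML: its name, and indented under it one key for each argument. move_arm: Moves the arm, as the interface text tells. Its arguments: {"type":"object","properties":{"deltas":{"type":"array","items":{"type":"array","items":{"type":"array","items":{"type":"number","minimum":-1,"maximum":1}}}},"newtons":{"type":"number"}},"required":["deltas"]}

```bash
mkdir -p pics; cat > h.py <<'E'
import numpy as np,cv2
from scipy.spatial.transform import Rotation as R
from cell import manip
def ray(cam,px):
    c=manip.get_calibration(cam);f=240/np.tan(np.radians(c["fov_y"])/2)
    M=R.from_rotvec(c["rvec"]).as_matrix();t=np.array(c["tvec"])
    d=M.T@np.array([(px[0]-c["cx"])/f,(px[1]-c["cy"])/f,1]);return -M.T@t,d
def atz(cam,px,z):
    o,d=ray(cam,px);return o+d*(z-o[2])/d[2]
def proj(cam,P):
    c=manip.get_calibration(cam);f=240/np.tan(np.radians(c["fov_y"])/2)
    p=R.from_rotvec(c["rvec"]).as_matrix()@np.array(P)+np.array(c["tvec"]);return f*p[:2]/p[2]+[c["cx"],c["cy"]]
def save(cam,n):
    im=manip.capture(cam);cv2.imwrite(f"pics/{n}.png",im[:,:,::-1]);return im
E
python3 - <<'E'
from h import *
s=manip.observe();print(s)
for cam in("top","side"):
    save(cam,cam+"0");print(cam,manip.get_calibration(cam))
    for t in("stage","bar","lug_top","wedge","tab_top","tin","stopper","weight","spoon","low_tin","jar","crucible"):
        print(t,[(np.round(b["location"]).tolist(),round(b["confidence"],2)) for b in manip.boxes_of(cam,t)[:4]])
E
```

```text
{'clock': 0.0, 'q': array([ 1.17081832,  0.68999462, -0.19456036,  1.56637548,  0.15730949,
        0.90248754, -0.21510067]), 'joint_velocities': array([-0.00191031, -0.00135183,  0.00134829,  0.00028225,  0.000512  ,
       -0.00078738, -0.00040056]), 'joint_torque': array([-6.12245913e-04, -5.39609349e+01, -1.26633659e+00, -1.58542925e+01,
        9.18590755e-03,  9.57473181e-03,  8.69907581e-06]), 'eef_pos': array([ 0.26239983, -0.56655314,  0.24747018]), 'ee_rot': array([-3.06619100e+00, -6.75858703e-01,  8.02950574e-04]), 'contact_force': array([ 0.48998383, -0.65281466,  0.52486294]), 'torque': array([ 0.01774241, -0.02507079,  0.02418863]), 'grasp_force': 0.0, 'finger_gap': 0.08521386531968812}
top {'fov_y': 51.529580574999976, 'cx': 324.35047203922784, 'cy': 240.42003734273038, 'rvec': array([ 2.13971687, -2.16054268,  0.13633223]), 'tvec': array([0.08548104, 0.59082368, 0.99239854])}
stage []
bar [([334.0, 267.0], 0.71), ([266.0, 354.0], 0.62)]
lug_top [([333.0, 269.0], 0.61)]
wedge [([449.0, 300.0], 0.87), ([361.0, 271.0], 0.75), ([441.0, 218.0], 0.71), ([194.0, 320.0], 0.
[... 512 characters left out ...]
: 321.87277944578847, 'cy': 244.40679866254644, 'rvec': array([ 0.58779156, -2.55364231,  1.35645023]), 'tvec': array([0.54693707, 0.15641621, 0.70231372])}
stage [([270.0, 236.0], 0.72), ([334.0, 293.0], 0.61)]
bar [([344.0, 273.0], 0.84)]
lug_top [([345.0, 272.0], 0.69), ([333.0, 436.0], 0.49)]
wedge [([428.0, 210.0], 0.91), ([363.0, 241.0], 0.64), ([342.0, 190.0], 0.56)]
tab_top [([428.0, 209.0], 0.82), ([346.0, 192.0], 0.65), ([365.0, 239.0], 0.6)]
tin [([336.0, 319.0], 0.63)]
stopper [([286.0, 325.0], 0.95)]
weight [([427.0, 362.0], 0.87)]
spoon [([427.0, 301.0], 0.74)]
low_tin [([334.0, 438.0], 0.77)]
jar [([272.0, 236.0], 0.56)]
crucible [([249.0, 290.0], 0.8), ([333.0, 294.0], 0.71)]
```

```bash
python3 - <<'E'
import cv2
a=cv2.imread("pics/top0.png")[190:370,170:470];cv2.imwrite("pics/c1.png",cv2.resize(a,(800,480),interpolation=3))
E
```

```text
(no output)
```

View pics/c1.png

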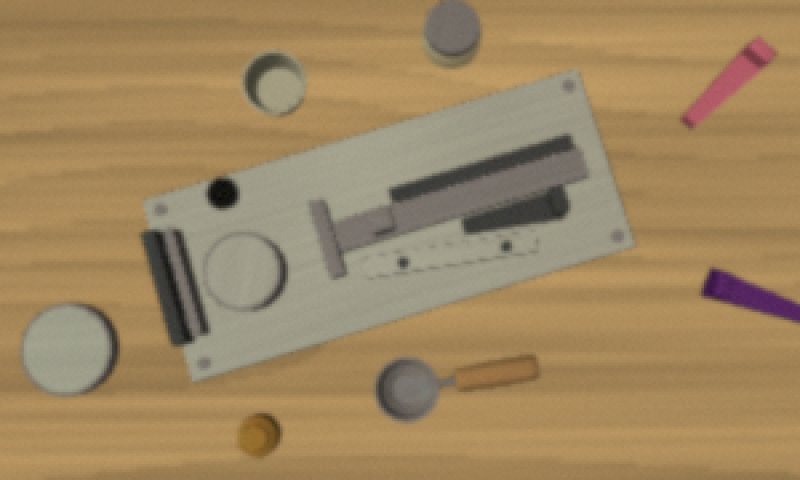

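View pics/side0.png

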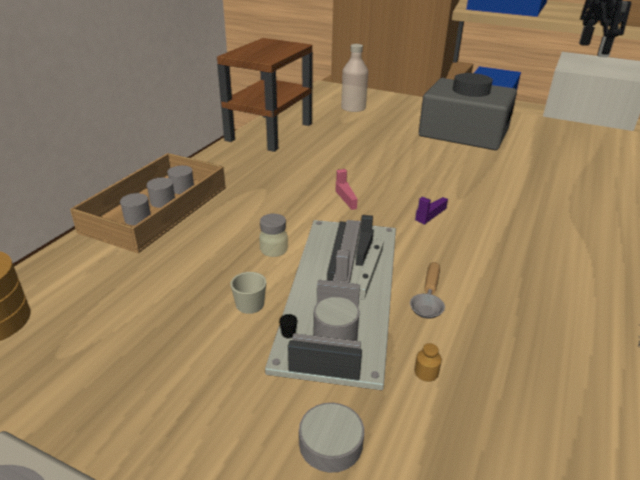

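The top crop (scale 2.667, offset 170,190) shows:
- **Plate:** corners at about (145,200), (578,70), (633,245) and (193,382).
- **Wedge candidates:** pink at full-picture pixel (443,220), purple at (449,300), and the dark one between bar and ramp at (363,269). I choose the dark one.
- **Tin candidates:** the tin on the stage at (261,291), and the low tin at (196,320). I choose the one on the stage.
- **Lug:** at about (313,272).

The side view agrees.

```bash
cat >> h.py <<'E'
def stagefit(cor):
    S=np.array([[165,-75],[-200,-75],[-200,75],[165,75]])/1000
    W=np.array([atz("top",c,0.012)[:2] for c in cor])
    Z=S-S.mean(0);Y=W-W.mean(0)
    th=np.arctan2((Z[:,0]*Y[:,1]-Z[:,1]*Y[:,0]).sum(),(Z*Y).sum())
    Rm=np.array([[np.cos(th),-np.sin(th)],[np.sin(th),np.cos(th)]])
    o=W.mean(0)-Rm@S.mean(0);return th,o,Rm,W-(S@Rm.T+o)
E
python3 - <<'E'
from h import *
im=cv2.imread("pics/top0.png")
# refine corners from segmentation of plate (grey, low saturation)
hsv=cv2.cvtColor(im,cv2.COLOR_BGR2HSV)
m=((hsv[...,1]<60)).astype(np.uint8)*255
m[:190]=0
n,l,st,c=cv2.connectedComponentsWithStats(m)
k=1+np.argmax(st[1:,4]);print(st[k])
cn=max(cv2.findContours((l==k).astype(np.uint8),0,2)[0],key=cv2.contourArea)
box=cv2.boxPoints(cv2.minAreaRect(cn));print(box)
for cor in ([(145,200),(578,70),(633,245),(193,382)],):
    cor=[(x/2.667+170-.3,y/2.667+190-.3) for x,y in cor];print(np.round(cor,1))
    th,o,Rm,e=stagefit(cor);print("th",th,"o",o,"res mm",(e*1000).round(1).tolist())
S=lambda P:(Rm.T@(P[:2]-o)*1000).round(1)
f=lambda x,y:(x/2.667+169.7,y/2.667+189.7)
for nm,p,z in[("tab",(560,203),.061),("nose",(466,228),.034),("tin",(243,271),.062),("lug",(378,220),.076),("jawtop",(322,202),.053),("jawtop",(338,276),.053),("bar tail",(584,163),.032),("weight",(259,432),.044),("spoon",(460,378),.01),("stopper",(223,192),.038),("pad",(190,283),.056)]:
    w=atz("top",f(*p),z);print(nm,w.round(4),S(w))
for nm,p,z in[("tab",(366,221),.061),("lug",(343,256),.076),("tin",(336,311),.062)]:
    w=atz("side",p,z);print("side",nm,w.round(4),S(w))
E
```

```text
[  224   216   184   117 12122]
[[218.47932 266.28897]
 [386.9603  215.01218]
 [407.42743 282.26132]
 [238.94644 333.53812]]
[[224.1 264.7]
 [386.4 215.9]
 [407.  281.6]
 [242.1 332.9]]
th 1.8561722063197716 o [0.52039243 0.11652066] res mm [[-0.4, -3.0], [-1.8, 0.7], [1.4, 3.1], [0.8, -0.8]]
tab [ 0.536  -0.0314  0.061 ] [-146.3   26.7]
nose [0.5195 0.039  0.034 ] [-74.2  22.7]
tin [0.487  0.2079 0.062 ] [97.1  6.3]
lug [0.5234 0.1058 0.076 ] [-11.1   0.1]
jawtop [0.5392 0.1492 0.053 ] [ 26.1 -27.2]
jawtop [0.4829 0.1371 0.053 ] [30.3 30.2]
bar tail [ 0.5694 -0.054   0.032 ] [-177.4    1. ]
weight [0.3669 0.1973 0.044 ] [120.8 124.6]
spoon [0.4039 0.0445 0.01  ] [-36.3 132.1]
stopper [0.5489 0.2271 0.038 ] [ 98.1 -58.5]
pad [0.4786 0.2487 0.056 ] [138.6   2.9]
side tab [ 0.5345 -0.0168  0.061 ] [-131.9   24. ]
side lug [0.5209 0.1106 0.076 ] [-5.9  1.1]
side tin [0.4876 0.2084 0.062 ] [97.4  5.6]
```

The choice of wedge (dark, on the stage) is clear. I'll start the approach: turn so that tool x lies along stage x, with the gripper shut.

>>> move_arm:
  deltas:
    - [[0,0,-1,1,-0.92,0,0],[0,0,-1,1,-0.92,0,0],[0,0,-1,1,-0.92,0,0],[0,0,-1,1,-0.92,0,0],[0,0,-1,1,-0.92,0,0],[0,0,-1,1,-0.92,0,0],[0,0,-1,1,-0.92,0,0]]
  newtons: 30

```text
clock: 2.17
eef_pos: [0.3942, -0.2512, 0.2487]
ee_rot: [2.571, 1.805, 0.002]
contact_force: [-0.7, -0.3, 0.5]
finger_gap: 0.0002
grasp_force: 0.0
```

```bash
cat >> h.py <<'E'
TH=1.856;O=np.array([.5204,.1165])
def goto(sx,sy,z,yaw=None):
    s=manip.observe();T=R.from_rotvec(s["ee_rot"]).as_matrix()
    c,n=np.cos(TH),np.sin(TH);w=O+np.array([[c,-n],[n,c]])@[sx,sy]
    d=T.T@(np.r_[w,z]-s["eef_pos"])
    want=np.array([[c,n,0],[n,-c,0],[0,0,-1]])
    rv=R.from_matrix(T.T@want).as_rotvec()
    print("clock",s["clock"],"pos",s["eef_pos"].round(4),"rot share",(rv/np.radians(45)).round(3),"shift share",(d/.25).round(3))
E
python3 -c "
from h import *
goto(-.05,0,.2)"
```

```text
clock 2.175 pos [ 0.3942 -0.2512  0.2487] rot share [ 0.001 -0.    -0.804] shift share [1.393 0.094 0.196]
```

>>> move_arm:
  deltas:
    - [[0,0,-0.804,1,0.09,0,0],[0,0,-0.804,1,0.09,0,0],[0,0,-0.804,1,0.09,0,0],[0,0,-0.804,1,0.09,0,0],[0,0,-0.804,1,0.09,0,0],[0,0,-0.804,1,0.09,0,0]]

```text
clock: 2.92
eef_pos: [0.4999, -0.0282, 0.2479]
ee_rot: [1.892, 2.507, -0.003]
contact_force: [0.4, -1.3, -0.3]
finger_gap: -0.0003
grasp_force: 0.0
```

```bash
python3 -c "
from h import *
s=manip.observe()
goto(-.05,0,.2)
im=save('wrist','w1')
c=manip.get_calibration('wrist');print(c)
for t in('lug_top','tab_top','wedge'): print(t,manip.boxes_of('wrist',t)[:3])
"
```

```text
clock 2.925 pos [ 0.4999 -0.0282  0.2479] rot share [-0.002  0.002 -0.01 ] shift share [0.335 0.239 0.191]
{'fov_y': 65.70646984690485, 'cx': 321.4818777621132, 'cy': 236.28466336826563, 'T_tool_cam': array([[ 5.43373072e-04, -9.55559697e-01, -2.94797168e-01,
         7.47534991e-02],
       [ 9.99999827e-01,  4.52906885e-04,  3.75150863e-04,
        -7.35488137e-04],
       [-2.24963377e-04, -2.94797321e-01,  9.55559778e-01,
        -1.25761392e-01],
       [ 0.00000000e+00,  0.00000000e+00,  0.00000000e+00,
         1.00000000e+00]])}
lug_top [{'location': [388.5, 115.0], 'confidence': 0.85}]
tab_top [{'location': [360.4, 196.4], 'confidence': 0.79}, {'location': [260.2, 314.7], 'confidence': 0.78}]
wedge [{'location': [385.5, 331.3], 'confidence': 0.74}, {'location': [361.5, 192.6], 'confidence': 0.64}, {'location': [260.3, 315.7], 'confidence': 0.63}]
```

View pics/w1.png

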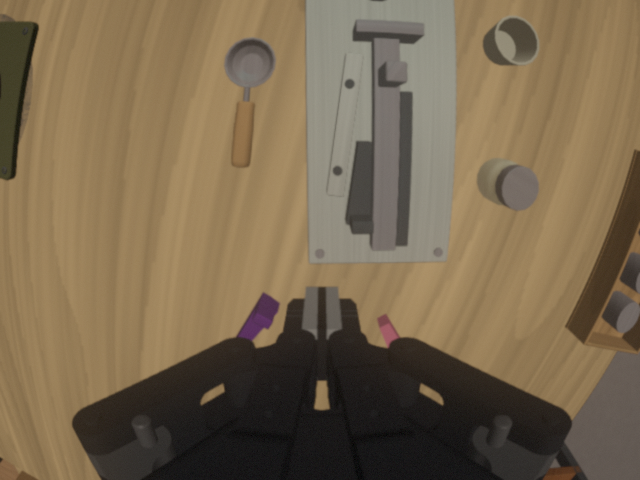

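The wrist view shows the dark wedge lying between bar and ramp block, with its tab at about (361,222). The lug top is at about (397,71), and the near plate corners are at (309,262) and (447,262). Purple (258,315) and pink (388,325) lie off the stage, so the choice holds.

```bash
cat >> h.py <<'E'
def watz(px,z,pos,rot):
    c=manip.get_calibration("wrist");f=240/np.tan(np.radians(c["fov_y"])/2)
    v=np.array([px[0]-c["cx"],px[1]-c["cy"]]);r=np.hypot(*v);a=r/f
    d=np.r_[np.sin(a)*v/r,np.cos(a)];A=np.array(c["T_tool_cam"]);T=R.from_rotvec(rot).as_matrix()
    d=T@A[:3,:3]@d;o=T@A[:3,3]+pos
    return o+d*(z-o[2])/d[2]
def S(P):
    c,n=np.cos(TH),np.sin(TH);return (np.array([[c,n],[-n,c]])@(np.array(P)[:2]-O)*1000).round(1)
E
python3 -c "
from h import *
s=manip.observe();p,r=s['eef_pos'],s['ee_rot']
for n,px,z in[('lug',(397,71),.076),('tabtop',(360,224),.061),('c-',(447,262),.012),('c+',(309,262),.012),('bar tail',(384,249),.032),('jaw',(390,24),.053)]:
  w=watz(px,z,p,r);print(n,w.round(4),S(w))
"
```

```text
lug [0.5237 0.1031 0.076 ] [-13.8   0.6]
tabtop [ 0.5342 -0.0299  0.061 ] [-144.4   27.9]
c- [ 0.648  -0.0554  0.012 ] [-200.9  -74.1]
c+ [ 0.5041 -0.0951  0.012 ] [-198.5   75.1]
bar tail [ 0.57   -0.0544  0.032 ] [-177.9    0.5]
jaw [0.51   0.1471 0.053 ] [32.3  1.4]
```

>>> move_arm:
  deltas:
    - [[0,0,-0.01,0.315,0.237,0.2,0],[0,0,-0.01,0.315,0.237,0.3,0],[0,0,-0.01,0.315,0.237,0.5,0],[0,0,-0.01,0.315,0.237,0.65,0],[0,0,-0.01,0.315,0.237,0.73,0],[0,0,-0.01,0.315,0.237,0.73,0],[0,0,-0.01,0.315,0.237,0.73,0]]

```text
clock: 4.0
eef_pos: [0.5359, 0.0652, 0.0666]
ee_rot: [1.881, 2.515, 0.001]
contact_force: [-0.7, 0.8, 0.7]
finger_gap: -0.0001
grasp_force: 0.0
```

```bash
cat >> h.py <<'E'
def st():
    s=manip.observe();F=s["contact_force"];c,n=np.cos(TH),np.sin(TH)
    print("clock",s["clock"],"stage",S(s["eef_pos"]),"z",s["eef_pos"][2].round(4),"Fstage",round(c*F[0]+n*F[1],1),round(-n*F[0]+c*F[1],1),round(F[2],1))
E
python3 -c "
from h import *
st();goto(-.055,0,.065)"
```

```text
clock 4.0 stage [-53.6  -0.5] z 0.0666 Fstage 1.0 0.4 0.7
clock 4.0 pos [0.5359 0.0652 0.0666] rot share [0.002 0.    0.002] shift share [-0.005 -0.002  0.006]
```

>>> move_arm:
  deltas:
    - [[0,0,0,0.03,0,0,0],[0,0,0,0.05,0,0,0],[0,0,0,0.07,0,0,0],[0,0,0,0.085,0,0,0],[0,0,0,0.1,0,0,0],[0,0,0,0.115,0,0,0],[0,0,0,0.13,0,0,0],[0,0,0,0.145,0,0,0],[0,0,0,0.16,0,0,0],[0,0,0,0.175,0,0,0],[0,0,0,0.185,0,0,0]]

```text
clock: 5.38
eef_pos: [0.5222, 0.1104, 0.0658]
ee_rot: [1.88, 2.517, 0.001]
contact_force: [1.5, -2.4, 2.3]
finger_gap: -0.0
grasp_force: 1.3
```

```bash
python3 -c "
from h import *
st()"
```

```text
clock 5.375 stage [-6.3 -0. ] z 0.0658 Fstage -2.8 -0.7 2.3
```

>>> move_arm:
  deltas:
    - [[0,0,0,0.01,0,0,0],[0,0,0,0.02,0,0,0],[0,0,0,0.028,0,0,0],[0,0,0,0.036,0,0,0],[0,0,0,0.044,0,0,0],[0,0,0,0.05,0,0,0]]

```text
clock: 6.12
eef_pos: [0.5187, 0.1221, 0.0658]
ee_rot: [1.88, 2.517, 0.0]
contact_force: [2.9, -3.4, 1.1]
finger_gap: 0.0001
grasp_force: 1.8
```

```bash
python3 -c "
from h import *
st();save('top','t2')
for t in('tin','lug_top','tab_top'):print(t,manip.boxes_of('top',t)[:1])
st()"
```

```text
clock 6.125 stage [5.8 0. ] z 0.0658 Fstage -4.0 -1.8 1.1
tin [{'location': [258.0, 294.8], 'confidence': 0.87}]
lug_top [{'location': [276.6, 296.9], 'confidence': 0.62}]
tab_top [{'location': [443.8, 217.8], 'confidence': 0.71}]
clock 6.325 stage [6.2 0.2] z 0.0657 Fstage -3.0 -1.1 1.4
```

>>> move_arm:
  deltas:
    - [[0,0,0,0.004,0,0,0],[0,0,0,0.008,0,0,0],[0,0,0,0.012,0,0,0],[0,0,0,0.012,0,0,0]]

```text
clock: 6.82
eef_pos: [0.5176, 0.125, 0.0657]
ee_rot: [-1.879, -2.517, 0.0]
contact_force: [2.3, -1.7, -0.9]
finger_gap: -0.0
grasp_force: 1.5
```

```bash
python3 -c "
from h import *
st()"
```

```text
clock 6.825 stage [9.  0.3] z 0.0657 Fstage -2.3 -1.8 -0.9
```

>>> move_arm:
  deltas:
    - [[0,0,0,0.004,0,0,0],[0,0,0,0.008,0,0,0],[0,0,0,0.008,0,0,0]]

```text
clock: 7.2
eef_pos: [0.517, 0.127, 0.0657]
ee_rot: [-1.879, -2.517, 0.0]
contact_force: [1.5, -1.4, -0.7]
finger_gap: -0.0
grasp_force: 1.5
```

```bash
python3 -c "
from h import *
st()"
```

```text
clock 7.2 stage [11.   0.3] z 0.0657 Fstage -1.7 -1.1 -0.7
```

>>> move_arm:
  deltas:
    - [[0,0,0,0.004,0,0,0],[0,0,0,0.008,0,0,0]]

```text
clock: 7.45
eef_pos: [0.5167, 0.1279, 0.0657]
ee_rot: [1.88, 2.516, -0.002]
contact_force: [2.9, -5.5, 0.2]
finger_gap: 0.0003
grasp_force: 2.8
```

>>> move_arm:
  deltas:
    - [[0,0,0,0.002,0,0,0],[0,0,0,0.004,0,0,0]]

```text
clock: 7.7
eef_pos: [0.5167, 0.1281, 0.0658]
ee_rot: [1.881, 2.515, -0.003]
contact_force: [3.6, -6.0, -0.1]
finger_gap: 0.0005
grasp_force: 3.3
```

>>> move_arm:
  deltas:
    - [[0,0,0,0.002,0,0,0],[0,0,0,0.004,0,0,0]]

```text
clock: 7.95
eef_pos: [0.5166, 0.1285, 0.0658]
ee_rot: [1.881, 2.513, -0.004]
contact_force: [4.1, -6.7, 0.1]
finger_gap: 0.0003
grasp_force: 3.9
```

>>> move_arm:
  deltas:
    - [[0,0,0,0.002,0,0,0],[0,0,0,0.004,0,0,0]]

```text
clock: 8.2
eef_pos: [0.5165, 0.1287, 0.0658]
ee_rot: [1.881, 2.512, -0.005]
contact_force: [4.1, -7.5, 0.6]
finger_gap: 0.0
grasp_force: 4.5
```

>>> move_arm:
  deltas:
    - [[0,0,0,0.003,0,0,0],[0,0,0,0.006,0,0,0],[0,0,0,0.006,0,0,0],[0,0,0,0.006,0,0,0]]

```text
clock: 8.7
eef_pos: [0.5163, 0.1292, 0.0658]
ee_rot: [1.882, 2.511, -0.006]
contact_force: [6.1, -9.2, 0.2]
finger_gap: -0.0
grasp_force: 5.1
```

```bash
python3 -c "
from h import *
st()
save('top','t3');t=manip.boxes_of('top','tin')[0]['location'];w=atz('top',t,.04);print(t,S(w))
st();goto(-.19,.025,.12)"
```

```text
clock 8.7 stage [13.4  0.4] z 0.0658 Fstage -10.5 -3.3 0.2
[254.9, 294.7] [113.2   7.9]
clock 8.8 stage [13.3  0.4] z 0.0658 Fstage -10.3 -2.3 1.3
clock 8.8 pos [0.5163 0.1292 0.0658] rot share [-0.001  0.007 -0.001] shift share [-0.815 -0.098 -0.212]
```

>>> move_arm:
  deltas:
    - [[0,0,0,-0.02,0,0,0],[0,0,0,-0.05,0,-0.02,0],[0,0,0,-0.15,-0.05,-0.2,0],[0,0,0,-0.4,-0.098,-0.212,0],[0,0,0,-0.65,-0.098,-0.212,0],[0,0,0,-0.82,-0.098,-0.212,0],[0,0,0,-0.82,-0.098,-0.212,0],[0,0,0,-0.82,-0.098,-0.212,0]]

```text
clock: 9.8
eef_pos: [0.5498, -0.0689, 0.119]
ee_rot: [-1.878, -2.517, -0.003]
contact_force: [-0.3, 1.5, 0.3]
finger_gap: 0.0004
grasp_force: 0.0
```

```bash
python3 -c "
from h import *
s=manip.observe();st();save('wrist','w2');goto(-.185,.025,.056)
print(manip.boxes_of('wrist','tab_top')[:2],manip.boxes_of('wrist','lug_top')[:1])
for t in('tab_top',):
  for b in manip.boxes_of('wrist',t): print(S(watz(b['location'],.05,s['eef_pos'],s['ee_rot'])))
"
```

```text
clock 9.8 stage [-186.2   23.9] z 0.119 Fstage 1.5 -0.1 0.3
clock 9.85 pos [ 0.5498 -0.0682  0.119 ] rot share [ 0.001 -0.003  0.007] shift share [ 0.001 -0.005  0.252]
[{'location': [179.8, 334.4], 'confidence': 0.58}] [{'location': [366.6, 83.7], 'confidence': 0.63}]
[-238.2  116.1]
```

View pics/w2.png

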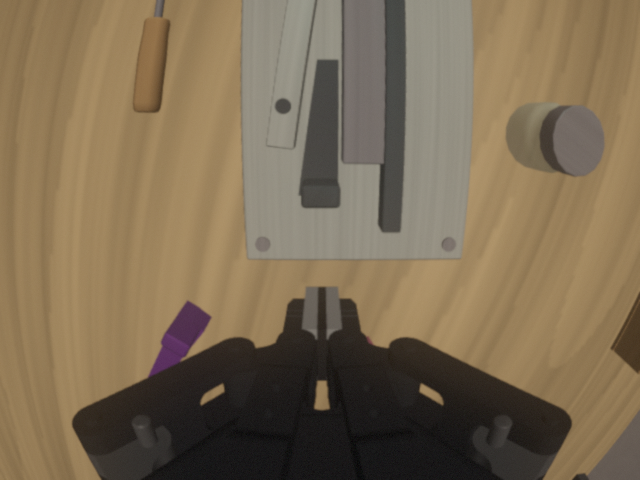

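The tab top is at (320,195), dead ahead of the shut fingers. I go down and push.

>>> move_arm:
  deltas:
    - [[0,0,0,0,0,0.15,0],[0,0,0,0,0,0.25,0],[0,0,0,0,0,0.25,0],[0,0,0,0.03,0,0.25,0],[0,0,0,0.06,0,0.25,0],[0,0,0,0.08,0,0.25,0],[0,0,0,0.1,0,0.25,0],[0,0,0,0.12,0,0.25,0],[0,0,0,0.14,0,0.25,0],[0,0,0,0.16,0,0.25,0],[0,0,0,0.17,0,0.25,0],[0,0,0,0.18,0,0.25,0]]

```text
clock: 11.5
eef_pos: [0.5373, -0.0274, 0.0563]
ee_rot: [1.88, 2.517, -0.0]
contact_force: [1.2, -2.6, 1.9]
finger_gap: 0.0
grasp_force: 1.2
```

```bash
python3 -c "
from h import *
st()"
```

```text
clock 11.5 stage [-142.8   24.3] z 0.0563 Fstage -2.8 -0.4 1.9
```

>>> move_arm:
  deltas:
    - [[0,0,0,0.008,0,0,0],[0,0,0,0.016,0,0,0],[0,0,0,0.024,0,0,0],[0,0,0,0.032,0,0,0],[0,0,0,0.04,0,0,0]]

```text
clock: 12.12
eef_pos: [0.5344, -0.0177, 0.0563]
ee_rot: [1.88, 2.517, -0.0]
contact_force: [1.1, -2.9, 1.9]
finger_gap: 0.0001
grasp_force: 1.2
```

>>> move_arm:
  deltas:
    - [[0,0,0,0.008,0,0,0],[0,0,0,0.016,0,0,0],[0,0,0,0.024,0,0,0],[0,0,0,0.032,0,0,0]]

```text
clock: 12.62
eef_pos: [0.5321, -0.01, 0.0563]
ee_rot: [1.88, 2.517, -0.0]
contact_force: [0.3, -2.1, 2.5]
finger_gap: -0.0002
grasp_force: 1.1
```

Now at stage x ≈ -124.6 and still loose.

>>> move_arm:
  deltas:
    - [[0,0,0,0.008,0,0,0],[0,0,0,0.016,0,0,0],[0,0,0,0.024,0,0,0],[0,0,0,0.032,0,0,0]]

```text
clock: 13.12
eef_pos: [0.5304, -0.0023, 0.0563]
ee_rot: [1.88, 2.516, 0.001]
contact_force: [2.2, -2.7, 0.0]
finger_gap: 0.0001
grasp_force: 1.4
```

>>> move_arm:
  deltas:
    - [[0,0,0,0.008,0,0,0],[0,0,0,0.016,0,0,0],[0,0,0,0.024,0,0,0],[0,0,0,0.032,0,0,0]]

```text
clock: 13.62
eef_pos: [0.5284, 0.005, 0.0565]
ee_rot: [1.88, 2.515, 0.001]
contact_force: [4.3, -4.7, 2.5]
finger_gap: 0.0001
grasp_force: 2.3
```

Force is beginning to rise, so I use finer steps.

>>> move_arm:
  deltas:
    - [[0,0,0,0.004,0,0,0],[0,0,0,0.008,0,0,0]]

```text
clock: 13.88
eef_pos: [0.5279, 0.0069, 0.0566]
ee_rot: [1.88, 2.515, 0.001]
contact_force: [4.1, -3.8, 2.1]
finger_gap: 0.0001
grasp_force: 2.4
```

>>> move_arm:
  deltas:
    - [[0,0,0,0.004,0,0,0],[0,0,0,0.008,0,0,0]]

```text
clock: 14.12
eef_pos: [0.5275, 0.0087, 0.0566]
ee_rot: [1.88, 2.515, 0.001]
contact_force: [4.5, -3.6, 2.4]
finger_gap: -0.0002
grasp_force: 2.5
```

```bash
python3 -c "
from h import *
st()"
```

```text
clock 14.125 stage [-105.4   23.5] z 0.0566 Fstage -4.8 -3.3 2.4
```

>>> move_arm:
  deltas:
    - [[0,0,0,0.005,0,0,0],[0,0,0,0.01,0,0,0],[0,0,0,0.015,0,0,0]]

```text
clock: 14.5
eef_pos: [0.5271, 0.0107, 0.0567]
ee_rot: [1.88, 2.512, -0.001]
contact_force: [6.9, -8.6, 2.6]
finger_gap: -0.0
grasp_force: 4.5
```

>>> move_arm:
  deltas:
    - [[0,0,0,0.004,0,0,0],[0,0,0,0.008,0,0,0]]

```text
clock: 14.75
eef_pos: [0.527, 0.0113, 0.0568]
ee_rot: [1.881, 2.51, -0.003]
contact_force: [6.4, -9.7, 3.4]
finger_gap: -0.0
grasp_force: 5.7
```

>>> move_arm:
  deltas:
    - [[0,0,0,0.004,0,0,0],[0,0,0,0.008,0,0,0]]

```text
clock: 15.0
eef_pos: [0.5269, 0.0119, 0.057]
ee_rot: [1.881, 2.507, -0.004]
contact_force: [7.3, -11.8, 4.3]
finger_gap: -0.0004
grasp_force: 6.9
```

>>> move_arm:
  deltas:
    - [[0,0,0,0.004,0,0,0],[0,0,0,0.008,0,0,0],[0,0,0,0.012,0,0,0],[0,0,0,0.012,0,0,0]]

```text
clock: 15.5
eef_pos: [0.5267, 0.0127, 0.0572]
ee_rot: [1.883, 2.504, -0.007]
contact_force: [8.6, -15.1, 4.5]
finger_gap: -0.0004
grasp_force: 8.3
```

>>> move_arm:
  deltas:
    - [[0,0,0,0.004,0,0,0],[0,0,0,0.008,0,0,0],[0,0,0,0.008,0,0,0]]

```text
clock: 15.88
eef_pos: [0.5266, 0.0133, 0.0573]
ee_rot: [1.883, 2.501, -0.009]
contact_force: [10.7, -16.8, 6.2]
finger_gap: -0.0001
grasp_force: 9.6
```

```bash
python3 -c "
from h import *
st()"
```

```text
clock 15.875 stage [-100.8   23.1] z 0.0573 Fstage -19.1 -5.6 6.2
```

>>> move_arm:
  deltas:
    - [[0,0,0,0.004,0,0,0],[0,0,0,0.004,0,0,0],[0,0,0,0.004,0,0,0],[0,0,0,-0.03,0,0,0],[0,0,0,-0.06,0,0,0],[0,0,0,-0.09,0,0,0],[0,0,0,-0.09,0,0,0]]

```text
clock: 16.75
eef_pos: [0.5287, -0.0004, 0.056]
ee_rot: [-1.88, -2.516, 0.001]
contact_force: [0.0, 0.2, 0.0]
finger_gap: 0.0
grasp_force: 0.0
```

```bash
python3 -c "
from h import *
st()"
```

```text
clock 16.75 stage [-114.5   24.9] z 0.056 Fstage 0.2 -0.1 0.0
```

>>> move_arm:
  deltas:
    - [[0,0,0,0.03,0,0,0],[0,0,0,0.05,0,0,0],[0,0,0,0.065,0,0,0],[0,0,0,0.075,0,0,0],[0,0,0,0.082,0,0,0],[0,0,0,0.088,0,0,0],[0,0,0,0.092,0,0,0],[0,0,0,0.092,0,0,0]]

```text
clock: 17.75
eef_pos: [0.5247, 0.0153, 0.0569]
ee_rot: [1.882, 2.506, -0.01]
contact_force: [5.4, -13.1, 3.2]
finger_gap: 0.0001
grasp_force: 6.7
```

```bash
python3 -c "
from h import *
st()"
```

```text
clock 17.75 stage [-98.3  24.3] z 0.0569 Fstage -14.0 -1.5 3.2
```

>>> move_arm:
  deltas:
    - [[0,0,0,0.005,0,0,0],[0,0,0,0.01,0,0,0],[0,0,0,0.015,0,0,0],[0,0,0,0.02,0,0,0],[0,0,0,0.02,0,0,0]]

```text
clock: 18.38
eef_pos: [0.5244, 0.0162, 0.0573]
ee_rot: [1.884, 2.499, -0.015]
contact_force: [6.6, -18.5, 6.6]
finger_gap: 0.0003
grasp_force: 10.3
```

```bash
python3 -c "
from h import *
st()"
```

```text
clock 18.375 stage [-97.4  24.4] z 0.0573 Fstage -19.6 -1.2 6.6
```

Second push reached 19.6 N at -97.4. Hold, release, then a third push to the same force.

>>> move_arm:
  deltas:
    - [[0,0,0,0.002,0,0,0],[0,0,0,0.002,0,0,0],[0,0,0,0.002,0,0,0],[0,0,0,-0.03,0,0,0],[0,0,0,-0.06,0,0,0],[0,0,0,-0.09,0,0,0],[0,0,0,-0.09,0,0,0]]

```text
clock: 19.25
eef_pos: [0.5276, 0.0049, 0.0561]
ee_rot: [-1.88, -2.516, -0.0]
contact_force: [0.3, 0.3, -0.1]
finger_gap: -0.0001
grasp_force: 0.0
```

>>> move_arm:
  deltas:
    - [[0,0,0,0.03,0,0,0],[0,0,0,0.05,0,0,0],[0,0,0,0.065,0,0,0],[0,0,0,0.075,0,0,0],[0,0,0,0.082,0,0,0],[0,0,0,0.088,0,0,0],[0,0,0,0.092,0,0,0],[0,0,0,0.092,0,0,0],[0,0,0,0.092,0,0,0]]

```text
clock: 20.38
eef_pos: [0.5241, 0.0167, 0.057]
ee_rot: [1.884, 2.499, -0.016]
contact_force: [7.6, -19.7, 2.3]
finger_gap: 0.0003
grasp_force: 10.6
```

```bash
python3 -c "
from h import *
st()"
```

```text
clock 20.375 stage [-96.8  24.5] z 0.057 Fstage -21.0 -1.8 2.3
```

>>> move_arm:
  deltas:
    - [[0,0,0,0,0,0,0],[0,0,0,0,0,0,0],[0,0,0,-0.03,0,0,0],[0,0,0,-0.06,0,0,0],[0,0,0,-0.09,0,0,0],[0,0,0,-0.09,0,0,0]]

```text
clock: 21.12
eef_pos: [0.5274, 0.0055, 0.0561]
ee_rot: [-1.88, -2.516, -0.0]
contact_force: [0.6, 0.2, 0.5]
finger_gap: -0.0001
grasp_force: 0.0
```

>>> move_arm:
  deltas:
    - [[0,0,0,0.03,0,0,0],[0,0,0,0.05,0,0,0],[0,0,0,0.065,0,0,0],[0,0,0,0.075,0,0,0],[0,0,0,0.082,0,0,0],[0,0,0,0.087,0,0,0],[0,0,0,0.09,0,0,0],[0,0,0,0.09,0,0,0],[0,0,0,0.09,0,0,0]]

```text
clock: 22.25
eef_pos: [0.5241, 0.0171, 0.0568]
ee_rot: [1.884, 2.5, -0.016]
contact_force: [8.1, -19.6, 1.1]
finger_gap: -0.0003
grasp_force: 10.3
```

```bash
python3 -c "
from h import *
st()"
```

```text
clock 22.25 stage [-96.5  24.5] z 0.0568 Fstage -21.1 -2.3 1.1
```

Creep per push went 2.5, 0.6, then 0.3 mm, so it has nearly stopped after four pushes. I let go, rise clear and check.

>>> move_arm:
  deltas:
    - [[0,0,0,0,0,0,0],[0,0,0,-0.03,0,0,0],[0,0,0,-0.06,0,0,0],[0,0,0,-0.1,0,0,0],[0,0,0,-0.16,0,-0.05,0],[0,0,0,-0.3,0,-0.3,0],[0,0,0,-0.4,0,-0.5,0],[0,0,0,-0.4,0,-0.5,0],[0,0,0,-0.4,0,-0.5,0]]

```text
clock: 23.38
eef_pos: [0.5491, -0.0685, 0.1812]
ee_rot: [-1.879, -2.517, -0.0]
contact_force: [0.6, -0.2, 0.3]
finger_gap: -0.0
grasp_force: 0.0
```

```bash
python3 -c "
from h import *
st();s=manip.observe();w=save('wrist','w4');t=save('top','t4');d=save('side','s4')
c=lambda im,a:cv2.resize(im[a[1]:a[3],a[0]:a[2]],(400,300),interpolation=3)
o=np.vstack([np.hstack([c(w,(160,0,480,240)),c(t,(210,210,370,330))]),np.hstack([c(d,(240,200,440,350)),c(cv2.imread('pics/top0.png')[:,:,::-1],(210,210,370,330))])])
cv2.imwrite('pics/m4.png',o[:,:,::-1])
for n in('tin','lug_top','stopper'):
  for cam,z in(('top',.05),('side',.05)):
    b=manip.boxes_of(cam,n)
    if b:print(n,cam,b[0]['location'],S(atz(cam,b[0]['location'],.04)))
"
```

```text
clock 23.375 stage [-185.6   24.6] z 0.1812 Fstage -0.4 -0.5 0.3
tin top [255.5, 290.5] [109.7   0. ]
tin side [332.8, 324.4] [99.4  2.4]
lug_top top [310.1, 273.9] [-7.1 -0. ]
lug_top side [342.6, 274.5] [-9.3  1.6]
stopper top [254.4, 264.3] [ 97.2 -52.4]
stopper side [286.7, 322.1] [105.7 -57.9]
```

View pics/m4.png

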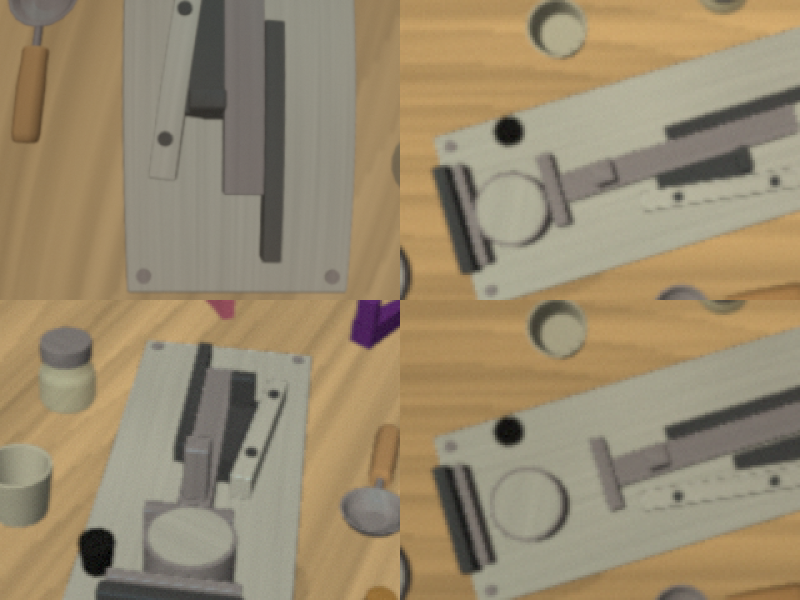

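The tin sits between jaw and pad, and the wedge stands fast in the gap. The stopper has not moved, and nothing near the stage looks disturbed. I hand it in.

```bash
python3 -c "
from h import *
print(manip.sign_off())"
```

```text
the job is handed in; nothing more can be done
None
```

I clamped the tin against the end stop with about 10 N on the bar and jammed the wedge with four pushes of 19–21 N. The last push still moved it about 0.3 mm. The job was handed in at about 24 s, but no verdict came back, and I did not measure the forces left on the tin and wedge after letting go.

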